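# Fit a keyed drive shaft into the empty hub of a bench mixer and hold it home

### The job

Take the keyed drive shaft (the one with the flat-sided head) out of the white rack and fit it into the mixer's empty hub: put its nose in the bore, turn it until the key slips into the keyway, then keep pushing down against the spring in the hub until the shaft's collar sits right down on the hub's top face. Finish while still gripping the shaft's head and holding it pressed home, as it springs up again if let go. Leave everything else where it is.

Things in the scene. Friction and masses are not known exactly. Their poses are not given: they have to be found in the camera images.
- shaft_head (a point): Keyed drive shaft, loose, 0.3 kg, upright in one of the rack's two holes. Point: centre of its aluminium head, a block 40 mm (own x) by 24 mm (own y: the flat sides to grip) by 36 mm high (own z, up). An 8 mm wide nib stands out 11 mm from the head's +x end, directly above the key. Below the head: neck 18 mm diameter, collar, shaft 20 mm diameter, foot 78 mm below this point.
- shaft_collar (a point): Centre of the underside of the keyed shaft's collar (44 mm diameter, 6 mm thick), 34 mm below the head's centre. In the rack the shaft hangs by it; in the hub it stops on the hub's top face.
- shaft_key (a point): Lower end of the shaft's key, on the shaft's axis, 66 mm below the head's centre. The key is on the shaft's own +x side, 6 mm wide, stands 5 mm out of the shaft (15 mm from the axis) and runs from here 28 mm up. Below it are 12 mm of plain round nose, 20 mm diameter, tapering to 14 mm in its last 4 mm.
- rack: White open rack, fixed, 70 by 190 mm, its top 50 mm above the table; two holes 33 mm across, 100 mm apart along its own y. The shafts reach 44 mm down into it from their collars; the keyed one can be in either hole. Origin on the table under its centre.
- hub_mouth (a point): The only empty one of three equal upright hubs in a row on the mixer's deck (any of the three, 140 mm apart; the others carry fixed shafts with equal heads, tops 162 mm above the table). Point: centre of the bore's mouth on its top face, 110 mm above the table; z up along the bore, x points through the keyway. Fixed, does not turn. 52 mm outside, 50 mm high, bore 22 mm diameter.
- hub_keyway (a point): Middle of the keyway's mouth on the empty hub's top face, 14 mm from the bore's axis. The keyway is 8 mm wide, open at the top, full height, and reaches 17 mm from the axis. Head's centre above the top face: 66 mm when the key rests on the face, 42 mm when the foot meets the spring seat with the key in the keyway, 34 mm when home.
- seat_spring (a joint): The sprung brass seat in the bottom of the empty hub's bore: 0 when up, grows as it is pressed down, 0.008 m when the shaft is home. It pushes up with about 7.5 N at 0 and 12 N at home, more than the shaft weighs.
- plain_head (a point): Bystander: the plain shaft in the rack's other hole, 100 mm from the keyed one, no key. This point is the centre of its round black knob, 34 mm diameter, 22 mm high; knob top 88 mm above the table.
- spare_collar: Bystander: loose steel ring, 36 mm across and 12 mm high, on the front of the mixer's deck; origin under its centre.
- oil_bottle: Bystander: small bottle, 30 mm across and 60 mm high, on the front of the mixer's deck; origin under its centre.
- screwdriver: Bystander: screwdriver lying on the table beyond the rack.
- wrench: Bystander: wrench lying on the table on the robot's side of the rack.
- beaker: Bystander: glass beaker, 66 mm across and 90 mm high, upright on the table; origin under its centre.
- jar: Bystander: closed amber jar, 60 mm across and 75 mm high, upright on the table; origin under its centre.
There are look-alikes about, which are no part of the job. What is shaped like the part that bears shaft_head but blue is not meant.

How it is judged:
By the outcome, as a careful person would: the job done as asked, in the order asked, and still so for the second after the job is handed in, while the arm keeps its last pose, push and grip.
It also fails if it takes over 42 s, if anything falls off the work surface, if the arm or the gripper's body presses on something with over 40 N, if the wrist force passes 120 N, or if a joint passes its speed limit or range.

### The arm

A 7-joint arm with a two-finger parallel gripper is mounted at the origin on the work surface. World frame = base frame: x ahead of the robot, y to its left, z up, the work surface at z = 0. Lengths are in m, angles in degrees, forces in N, time in s.
With the tool pointing down it reaches from about 0.4 to 0.925 m from the base axis. Payload 4.1 kg.
Tool frame: the origin (TCP) lies at the very end of the fingers, on their centre line; the grasp point (between the pads) lies 19 mm behind it; z points along the fingers, y is the line along which they close (so a half turn about z gives the same grasp; the last joint's range is limited). The gripper opens to 85 mm and grips with 20 to 120 N. Pads are 22 mm wide; open, the fingers measure 114 mm over their backs; the gripper's body (76 mm by 85 mm) begins 54 mm behind the grasp point. The pads swing forward as they close: fully open they stand 13 mm farther back than shut.
Start: joints at [-5.672, 22.827, 2.584, 88.041, -1.071, 69.15, -2.905], TCP at [0.65, 0, 0.231] pointing down, gripper open.
Joint ranges: [-161.44, 161.44], [-28.35, 127.94], [-78.24, 83.42], [0, 140.83], [-78.03, 258.03], [13.02, 114.36], [-168.23, 168.23]. Speed limits (degrees/s): [147.25, 147.25, 180, 180, 180, 180, 180].

### API

Orientations are given as [roll, pitch, yaw] about the fixed x, y, z axes, in that order (R = Rz(yaw) Ry(pitch) Rx(roll)).
In Python, from rig import bot gives the robot as it stands.
- The arm moves only by the tool servo_tool, never from a script. Its argument "deltas" is text: rows parted by semicolons, each of 7 numbers parted by spaces: the opening, from 0 (shut) to 1 (fully open), then the shift along the tool's x, y, z normalised to -1 to 1, where 1 is 0.1 m, then the turn, a rotation vector about the tool's x, y, z normalised to -1 to 1, where 1 is 30 degrees. A call has exactly 8 rows; each row is the pose to reach, as a shift and turn from the pose commanded when the call began, along the tool's axes at that moment; what a row does not reach only later rows make up. A row lasts 1/10 s, in which the tool goes at most 50 mm and 8.59 degrees, less where a joint would pass 70% of its speed; a pose out of reach is approached as far as the arm can. A call with a number of a shift or a turn outside -1 to 1 is refused whole. A call with a gripper value outside its range is refused whole. The fingers move at their own pace and stop on an object; "newtons" is the grip in N (left out, the last holds). Time passes only in rows, so rows that repeat a pose let the fingers close, or fill a call up. It gives the time, the measured TCP pose, the force, the opening and the grip force at its end, in the units of the state.
- bot.read_state(): the state, without advancing time (a new reading comes with each control period).
- bot.read_camera(name): name is "scene" or "side" or "wrist"; returns (picture, depth): 420x560x3 uint8, red, green, blue; 420x560 float32, m along the optical axis (not along the pixel's ray), 0 where there is no reading.
- bot.get_calibration(name): a dict with "vfov" (degrees; the focal length in pixels is half the picture's height over the tangent of half this angle, whatever the lens; pixels are square), "cx", "cy" (the principal point, pixels), "R" (3x3) and "t" (3): a world point X has camera coordinates R X + t. Camera axes: x right, y down, z forward; pixel columns grow to the right and rows downward; lengths in m; the calibration is good to about 2 mm. A picture is of the moment at which its call begins: read the wrist's pose just before it. get_calibration takes no time and is no camera call; for the wrist camera it gives the pose at the moment of the call.
- bot.sign_off(): hands the job in; it is judged then, once.
The state is a dict: "time": time; "q": joint angles; "qd": joint speeds; "effort": joint torques, N m; "position": TCP position; "eef_rot": TCP orientation; "ft_force": force on the tool from outside, world axes, zero at the start; "wrist_torque": the same for the moment, N m; "grip_width": finger opening in m; "finger_force": force on a finger pad.
Only numpy, scipy, OpenCV 4.12 (cv2) and the standard library are available. Lean on these libraries where they do the work, as an engineer would, in place of code of your own. Each camera call takes 0.05 s, during which the arm holds its last target. There are 200 camera calls.

## Working session

There is one attempt and no reset: what is moved stays moved. The work goes in short steps, Python scripts to look and compute and a tool call to move; the robot and the scene stay as the last step left them, time stands still between calls to the robot, and variables do not carry over. Pictures are saved under pics/ and viewed, at most 10 in all, crops included, and the job is handed in when it is done.

Besides the shell and the picture viewer there is one more tool, called after "Emit:" by a JSON object that holds its "api" and its "payload". servo_tool: Moves the arm, as the interface text tells. Its arguments: {"type":"object","properties":{"deltas":{"type":"string"},"newtons":{"type":"number"}},"required":["deltas"]}

```bash
ls; mkdir -p pics
cat > h.py <<'E'
import numpy as np, cv2
from rig import bot
def cal(n):
    c=bot.get_calibration(n); f=210/np.tan(np.radians(c["vfov"])/2)
    return f,c["cx"],c["cy"],np.array(c["R"]),np.array(c["t"])
def ray(n,uv,z,c=None):
    f,cx,cy,R,t=c or cal(n); o=-R.T@t
    d=R.T@np.array([(uv[0]-cx)/f,(uv[1]-cy)/f,1]); return o+d*(z-o[2])/d[2]
def cloud(c,D):
    f,cx,cy,R,t=c; v,u=np.indices(D.shape)
    P=np.stack([(u-cx)/f*D,(v-cy)/f*D,D],-1); return (P-t)@R
def proj(c,X):
    f,cx,cy,R,t=c; p=R@np.array(X)+t; return f*p[0]/p[2]+cx,f*p[1]/p[2]+cy
E
python3 - <<'E'
from h import *
for n in("scene","side","wrist"):
    c=cal(n); p,d=bot.read_camera(n); cv2.imwrite(f"pics/{n}0.png",p[...,::-1]); np.savez(f"{n}0.npz",p=p,d=d,R=c[3],t=c[4],f=c[0],cx=c[1],cy=c[2])
    print(n,c[0],-c[3].T@c[4],c[3][2])
print(bot.read_state())
a=np.vstack([cv2.imread(f"pics/{n}0.png") for n in("scene","side")]);
E
```

```text
pics
scene 460.16352107236963 [ 1.214448   -0.54031637  0.76402549] [-0.63283128  0.40977029 -0.65697251]
side 474.74945236225767 [0.00121314 0.55858635 0.66057837] [ 0.52476607 -0.6680048  -0.52762691]
wrist 347.5995251339556 [0.64928219 0.0696027  0.37318331] [-0.00187666 -0.27183093 -0.96234319]
{'time': 0.15, 'q': array([-5.67296364, 22.86310642,  2.58081711, 88.09608628, -1.07128679,
       69.14884541, -2.90659302]), 'qd': array([ 0.09844475, -0.16374216, -0.06973381, -0.18407978,  0.09121793,
       -0.10433412, -0.00217428]), 'effort': array([ 2.78519030e-03, -4.75559378e+01,  1.36737496e+00, -2.54510736e+01,
        1.19318470e-02,  6.58601144e-03, -1.99015865e-06]), 'position': array([6.49536090e-01, 3.48019796e-05, 2.30503485e-01]), 'eef_rot': array([-1.79916329e+02,  6.12984727e-03,  9.00052542e+01]), 'ft_force': array([1.08075973, 0.46605814, 0.90241892]), 'wrist_torque': array([ 0.00273531,  0.01603058, -0.02003432]), 'finger_force': 0.0, 'grip_width': 0.08540765341497078}
```

View pics/scene0.png

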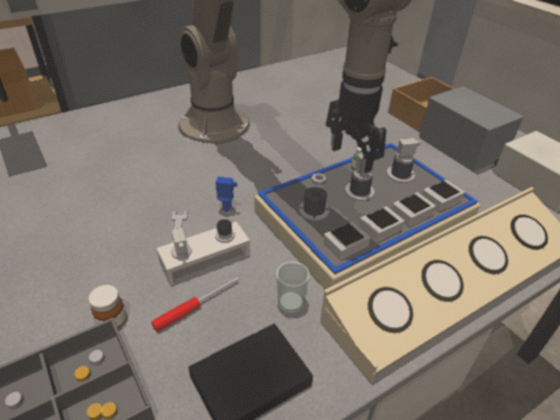

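View pics/side0.png

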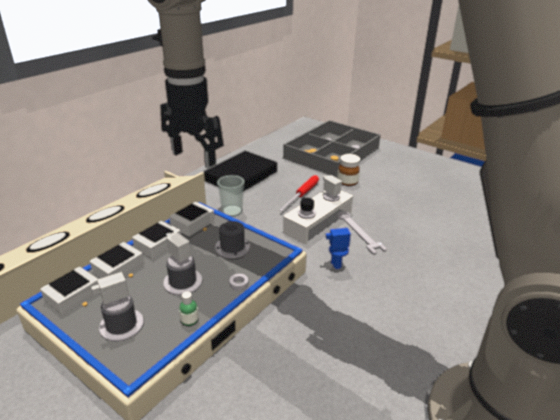

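View pics/wrist0.png

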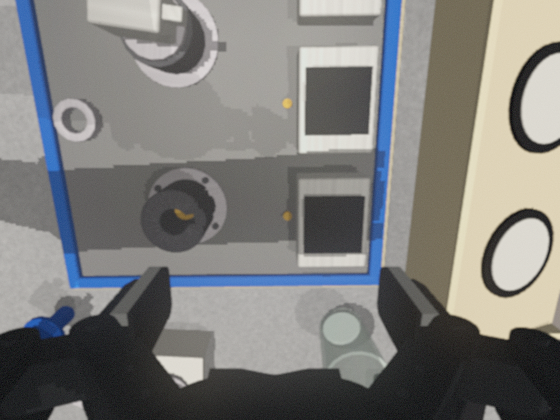

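The scene view shows the keyed shaft in the rack at (180,225) and the plain knob at (224,228). The blue look-alike is at (227,190), the fixed heads in their hubs are at (360,160) and (405,148), and the empty hub is at (315,200), which is (175,215) in the wrist view. The candidates for the shaft are (180,225), (227,190), (360,160) and (405,148). I choose (180,225), since it is aluminium and in the white rack.

Run:
```python
from h import *
def ld(n):
    z=np.load(n+"0.npz"); return z["p"],z["d"],(float(z["f"]),float(z["cx"]),float(z["cy"]),z["R"],z["t"])
for n,box in(("scene",(150,195,215,280)),("side",(315,165,350,215))):
    p,d,c=ld(n); X=cloud(c,d); x0,y0,x1,y1=box
    Q=X[y0:y1,x0:x1].reshape(-1,3); Q=Q[(Q[:,2]>.094)&(Q[:,2]<.115)]
    r=cv2.minAreaRect((Q[:,:2]*1000).astype(np.float32)); print(n,len(Q),r,np.percentile(Q[:,2],[5,50,95]),Q.mean(0))
    T=Q[Q[:,2]>.099]; print(len(T),cv2.minAreaRect((T[:,:2]*1000).astype(np.float32)))
    print("rackcentre px",ray(n,((x0+x1)/2,(y0+y1)/2),.1,c))
# hub in wrist: top-face points
p,d,c=ld("wrist"); X=cloud(c,d); Q=X[160:270,120:240].reshape(-1,3); m=abs(Q[:,2]-.11)<.006;Q=Q[m]
print(len(Q),Q.mean(0),cv2.minEnclosingCircle((Q[:,:2]*1000).astype(np.float32)),np.median(Q[:,2]))
a=cv2.resize(p[160:270,120:240,::-1],None,fx=4,fy=4,interpolation=2)
p,d,c=ld("side"); X=cloud(c,d)
Q=X[200:270,205:260].reshape(-1,3); Q=Q[abs(Q[:,2]-.11)<.006]; print(len(Q),cv2.minEnclosingCircle((Q[:,:2]*1000).astype(np.float32)))
b=cv2.resize(p[165:230,285:365,::-1],None,fx=4,fy=4,interpolation=2)
p,d,c=ld("scene"); e=cv2.resize(p[200:280,150:255,::-1],None,fx=4,fy=4,interpolation=2)
H=np.zeros((440,800,3),np.uint8); H=np.zeros((600,800,3),np.uint8)
b=b[:260,:320]; H[:b.shape[0],:b.shape[1]]=b; H[270:270+e.shape[0],:e.shape[1]][:]=e; a=cv2.resize(a,(360,330)); H[:330,430:790]=a
cv2.imwrite("pics/crop1.png",H)
```

```text
scene 201 ((532.2564086914062, -336.17767333984375), (23.82891082763672, 51.82378005981445), 76.67643737792969) [0.09673224 0.10197971 0.10438774] [ 0.53278822 -0.33654912  0.10130535]
163 ((531.0523071289062, -335.7606506347656), (23.606157302856445, 49.22254180908203), 77.26498413085938)
rackcentre px [ 0.53809068 -0.33005718  0.1       ]
side 119 ((532.260498046875, -332.43798828125), (25.587142944335938, 54.71786880493164), 73.88963317871094) [0.09505852 0.09997699 0.10250604] [ 0.52573739 -0.33041907  0.09953324]
81 ((525.9959106445312, -330.62860107421875), (25.587142944335938, 40.943416595458984), 73.88963317871094)
rackcentre px [ 0.49822416 -0.28871211  0.1       ]
2791 [ 0.56905088 -0.01244962  0.11005301] ((568.9708251953125, -13.14864730834961), 26.60592269897461) 0.11027452300578112
307 ((566.5535888671875, -13.481109619140625), 27.471803665161133)
```

View pics/crop1.png

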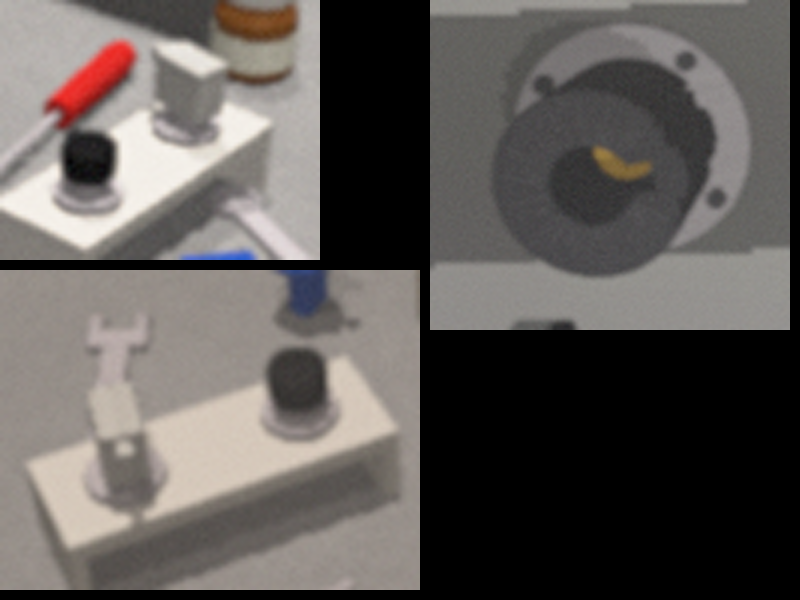

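The crop shows the head in the rack with its nib towards +x, which confirms the choice. The empty hub's keyway faces about +x. I'll take a more central wrist look at the hub on the way.

Emit:
{"api": "servo_tool", "payload": {"deltas": "1 0 -0.4 0 0 0 0;1 0 -0.8 0 0 0 0;1 0 -0.8 0 0 0 0;1 0 -0.8 0 0 0 0;1 0 -0.8 0 0 0 0;1 0 -0.8 0 0 0 0;1 0 -0.8 0 0 0 0;1 0 -0.8 0 0 0 0", "newtons": 40}}

```text
time: 0.95
position: [0.5705, 0.0, 0.2312]
eef_rot: [180.0, 0.0, 90.0]
ft_force: [-0.4, 0.6, 0.0]
grip_width: 0.0853
finger_force: 0.0
```

```bash
cat > hub.py <<'E'
from h import *
c=cal("wrist"); p,d=bot.read_camera("wrist"); X=cloud(c,d)
u,v=proj(c,(.569,-.013,.11)); print(u,v,bot.read_state()["position"])
W=X.reshape(-1,3); near=np.hypot(X[...,0]-.569,X[...,1]+.013)<.04
F=X[near&(abs(X[...,2]-.11)<.004)]; print(len(F),np.median(F[:,2]),cv2.fitEllipse(cv2.convexHull((F[:,:2]*1000).astype(np.float32))))
m=(near&(abs(X[...,2]-.11)<.004)).astype(np.uint8)
cs,h=cv2.findContours(m,cv2.RETR_CCOMP,cv2.CHAIN_APPROX_NONE)
i=max((i for i in range(len(cs)) if h[0][i][3]>=0),key=lambda i:cv2.contourArea(cs[i]))
P=np.array([ray("wrist",q[0],.11,c)[:2] for q in cs[i]])*1000
# bore: robust circle, then keyway dir
from scipy.optimize import least_squares
s=least_squares(lambda a:np.hypot(*(P-a).T)-11,P.mean(0),loss="soft_l1",f_scale=.5).x
r=np.hypot(*(P-s).T); K=P[r>13.5]-s; print("bore",s,"rmed",np.median(r),"key",np.round(K,1).tolist(),np.degrees(np.arctan2(*K.mean(0)[::-1])))
u,v=int(u),int(v); cv2.imwrite("pics/hub1.png",cv2.resize(p[v-50:v+50,u-60:u+60,::-1],None,fx=6,fy=6,interpolation=2))
E
python3 hub.py
```

```text
272.60943545152213 221.05638029065392 [5.70407254e-01 2.06174335e-05 2.31178653e-01]
2640 0.11023587927344866 ((568.9722290039062, -13.311957359313965), (51.776485443115234, 52.381866455078125), 175.7407684326172)
bore [569.67334121 -12.59939691] rmed 11.212118088938587 key [[13.1, 6.3], [13.9, 6.3], [14.7, 6.3], [15.4, 6.3], [16.2, 5.5], [16.3, 4.6], [16.3, 3.8], [16.3, 3.0], [17.1, 2.2], [16.3, 1.3], [17.1, 0.5], [17.1, -0.3], [16.4, -1.2], [15.6, -1.2], [14.8, -1.2], [14.0, -1.2]] 9.316271054809317
```

View pics/hub1.png

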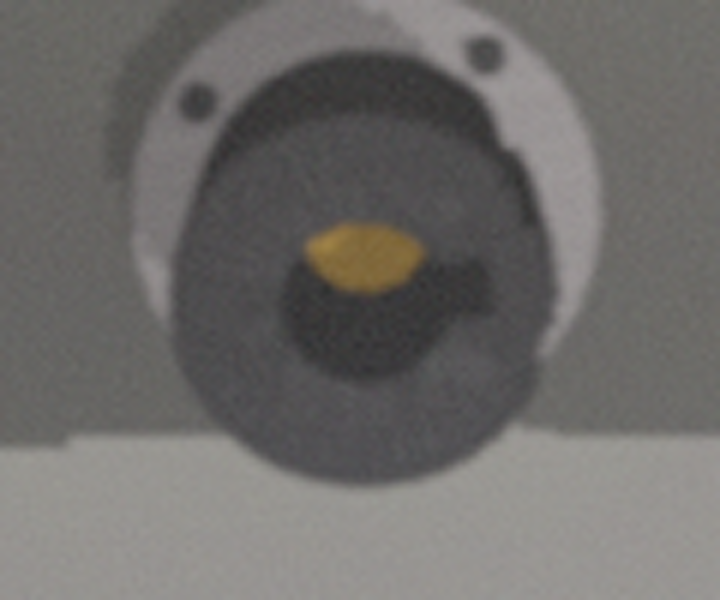

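The bore is at about (0.569, -0.013) and the keyway points about +9.5° from world x. In the crop the keyway is at (480,285) to the right of the bore, and the brass seat is at (365,258). Now I'll move to the rack.

Emit:
{"api": "servo_tool", "payload": {"deltas": "1 -0.4 -0.1 0 0 0 -0.25;1 -1 -0.2 0 0 0 -0.5;1 -1 -0.2 0 0 0 -0.75;1 -1 -0.2 0 0 0 -1;1 -1 -0.2 0 0 0 -1;1 -1 -0.2 0 0 0 -1;1 -1 -0.2 0 0 0 -1;1 -1 -0.2 0 0 0 -1"}}

```text
time: 1.8
position: [0.5502, -0.0993, 0.2313]
eef_rot: [180.0, 0.0, 120.0]
ft_force: [-0.5, 0.9, 0.6]
grip_width: 0.085
finger_force: 0.0
```

Emit:
{"api": "servo_tool", "payload": {"deltas": "1 -0.4 -0.3 0 0 0 -0.25;1 -0.8 -0.6 0 0 0 -0.5;1 -0.8 -0.6 0 0 0 -0.75;1 -0.8 -0.6 0 0 0 -1;1 -0.8 -0.6 0 0 0 -1;1 -0.8 -0.6 0 0 0 -1;1 -0.8 -0.6 0 0 0 -1;1 -0.8 -0.6 0 0 0 -1"}}

```text
time: 2.6
position: [0.5382, -0.1988, 0.2313]
eef_rot: [-180.0, 0.0, 150.0]
ft_force: [-0.9, 0.2, -0.4]
grip_width: 0.0853
finger_force: 0.0
```

Emit:
{"api": "servo_tool", "payload": {"deltas": "1 -0.2 -0.45 0 0 0 -0.25;1 -0.4 -0.93 0 0 0 -0.53;1 -0.4 -0.93 0 0 0 -0.53;1 -0.4 -0.93 0 0 0 -0.53;1 -0.4 -0.93 0 0 0 -0.53;1 -0.4 -0.93 0 0 0 -0.53;1 -0.4 -0.93 0 0 0 -0.53;1 -0.4 -0.93 0 0 0 -0.53"}}

```text
time: 3.4
position: [0.5267, -0.2987, 0.2314]
eef_rot: [180.0, 0.0, 166.0]
ft_force: [0.0, 0.2, -0.8]
grip_width: 0.0854
finger_force: 0.0
```

```bash
cat > head.py <<'E'
from h import *
s=bot.read_state(); c=cal("wrist"); p,d=bot.read_camera("wrist"); X=cloud(c,d)
print(s["time"],s["position"],s["eef_rot"],s["q"])
m=(np.hypot(X[...,0]-.528,X[...,1]+.333)<.05)&(abs(X[...,2]-.102)<.005)&(d>0)
T=X[m]; print(len(T),np.median(T[:,2]),cv2.minAreaRect((T[:,:2]*1000).astype(np.float32)))
M=cv2.morphologyEx(m.astype(np.uint8),cv2.MORPH_OPEN,np.ones((9,9)))
T2=X[(M>0)&(abs(X[...,2]-.102)<.004)]; r=cv2.minAreaRect((T2[:,:2]*1000).astype(np.float32)); print(len(T2),r,T2.mean(0))
f=cv2.addWeighted(p[...,::-1],1,np.dstack([0*M,0*M,M*90]),1,0)
cv2.imwrite("pics/head1.png",f)
E
python3 head.py
```

```text
3.4 [ 0.52667174 -0.29870096  0.23144901] [1.79984210e+02 1.69422187e-02 1.65994833e+02] [ 24.35356014  18.25105863   1.4833145   94.44286097  -0.52400466
  67.29927433 101.95923671]
1503 0.10205409162340023 ((533.269287109375, -333.4083251953125), (24.181949615478516, 51.23810577392578), 76.90234375)
1378 ((527.7333374023438, -331.98797607421875), (24.123172760009766, 39.80729675292969), 76.23039245605469) [ 0.52708461 -0.33156537  0.102068  ]
```

View pics/head1.png

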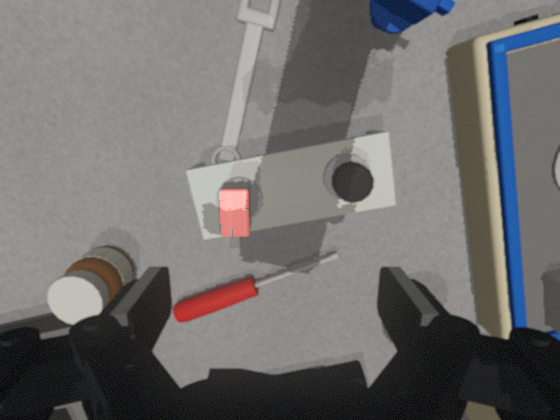

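The wrist view shows the head, masked at (235,213), in the rack. The plain knob is at (352,182), the jar at (85,290) and the screwdriver at (215,300). The head centre is (0.5275, -0.332) with yaw about -13.5°. I'll check clearance to the jar and then work out the shift.

```bash
cat > go.py <<'E'
import sys; from h import *
from scipy.spatial.transform import Rotation as Ro
s=bot.read_state(); x,y,z,psi=map(float,sys.argv[1:])
R=Ro.from_euler("xyz",[180,0,s["eef_rot"][2]],degrees=True).as_matrix()
print("t",s["time"],"pos",s["position"].round(4),s["eef_rot"].round(2),"F",s["ft_force"].round(1))
print("shift",(R.T@(np.array([x,y,z])-s["position"])/.1).round(3),"turnz",-(psi-s["eef_rot"][2]+180)%360/30 if 0 else -(((psi-s["eef_rot"][2]+180)%360)-180)/30)
E
python3 go.py .5275 -.3318 .067 166.5
python3 -c "
from h import *
print(ray('wrist',(75,297),.075))"
```

```text
t 3.45 pos [ 0.5265 -0.299   0.2314] [1.7999e+02 1.0000e-02 1.6597e+02] F [ 0.3  0.  -0.2]
shift [-0.089 -0.316  1.644] turnz -0.017624004069304533
[ 0.57808279 -0.50834371  0.075     ]
```

Emit:
{"api": "servo_tool", "payload": {"deltas": "0.65 -0.09 -0.32 0.1 0 0 -0.02;0.65 -0.09 -0.32 0.5 0 0 -0.02;0.65 -0.09 -0.32 0.9 0 0 -0.02;0.65 -0.09 -0.32 0.9 0 0 -0.02;0.65 -0.09 -0.32 0.9 0 0 -0.02;0.65 -0.09 -0.32 0.9 0 0 -0.02;0.65 -0.09 -0.32 0.9 0 0 -0.02;0.65 -0.09 -0.32 0.9 0 0 -0.02"}}

```text
time: 4.25
position: [0.5282, -0.3335, 0.1433]
eef_rot: [-180.0, 0.2, 166.5]
ft_force: [0.5, -0.1, 0.6]
grip_width: 0.0551
finger_force: 0.0
```

Emit:
{"api": "servo_tool", "payload": {"deltas": "0.65 0 0 0.15 0 0 0;0.65 0 0 0.3 0 0 0;0.65 0 0 0.45 0 0 0;0.65 0 0 0.6 0 0 0;0.65 0 0 0.74 0 0 0;0.65 0 0 0.74 0 0 0;0.65 0 0 0.74 0 0 0;0.65 0 0 0.74 0 0 0"}}

```text
time: 5.05
position: [0.5278, -0.3334, 0.068]
eef_rot: [-180.0, 0.1, 166.5]
ft_force: [0.7, -0.0, 0.8]
grip_width: 0.0556
finger_force: 0.0
```

Emit:
{"api": "servo_tool", "payload": {"deltas": "0 0 0 0 0 0 0;0 0 0 0 0 0 0;0 0 0 0 0 0 0;0 0 0 0 0 0 0;0 0 0 0 0 0 0;0 0 0 0 0 0 0;0 0 0 0 0 0 0;0 0 0 0 0 0 0", "newtons": 60}}

```text
time: 5.85
position: [0.5276, -0.3332, 0.0682]
eef_rot: [-180.0, 0.1, 166.5]
ft_force: [-2.2, 0.9, 7.1]
grip_width: 0.0231
finger_force: 59.7
```

Emit:
{"api": "servo_tool", "payload": {"deltas": "0 0 0 -0.1 0 0 0;0 0 0 -0.3 0 0 0;0 0 0 -0.6 0 0 0;0 0 0 -0.9 0 0 0;0 0 0 -1 0 0 0;0 0 0 -1 0 0 0;0 0 0 -1 0 0 0;0 0 0 -1 0 0 0"}}

```text
time: 6.65
position: [0.5259, -0.3323, 0.1651]
eef_rot: [179.9, -0.2, 166.5]
ft_force: [-0.9, -0.3, -3.3]
grip_width: 0.0234
finger_force: 58.9
```

```bash
python3 go.py .619 -.005 .205 189.5
python3 - <<'E'
from h import *
o=[]
for n in("scene","side"):
    c=cal(n); p,d=bot.read_camera(n); u,v=map(int,proj(c,(.5276,-.3332,.15))); print(n,u,v)
    u=min(max(u,70),490); v=min(max(v,75),345)
    o.append(cv2.resize(p[v-75:v+75,u-65:u+65,::-1],None,fx=3,fy=3,interpolation=2))
cv2.imwrite("pics/lift.png",np.hstack(o))
E
```

```text
t 6.65 pos [ 0.5259 -0.3323  0.1651] [179.94  -0.22 166.51] F [-0.9 -0.3 -3.3]
shift [-0.142  3.399 -0.399] turnz -0.7662524404113839
scene 176 216
side 333 160
```

View pics/lift.png

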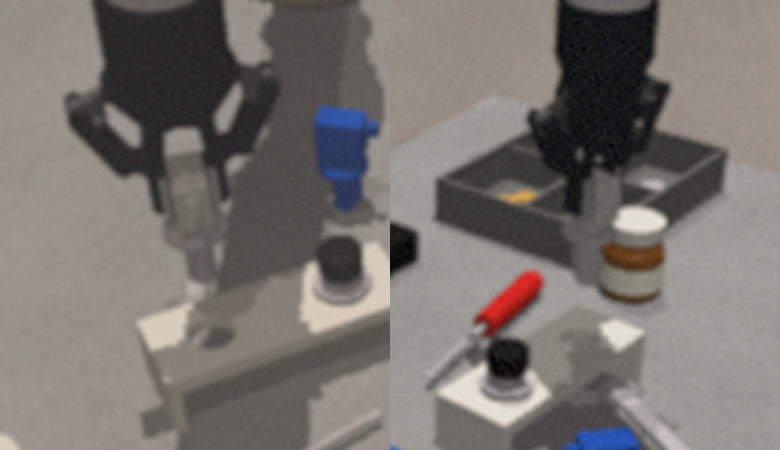

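The shaft is clear of the rack, upright in the grip, with its foot at (200,290) in the left crop.

Emit:
{"api": "servo_tool", "payload": {"deltas": "0 0 0.1 -0.3 0 0 0;0 0 0.4 -0.4 0 0 0;0 -0.05 0.7 -0.4 0 0 0;0 -0.05 1 -0.4 0 0 0;0 -0.05 1 -0.4 0 0 0;0 -0.05 1 -0.4 0 0 0;0 -0.05 1 -0.4 0 0 0;0 -0.05 1 -0.4 0 0 0"}}

```text
time: 7.55
position: [0.5546, -0.2385, 0.2069]
eef_rot: [-180.0, -0.0, 166.4]
ft_force: [0.6, -0.4, -2.7]
grip_width: 0.0236
finger_force: 59.4
```

Emit:
{"api": "servo_tool", "payload": {"deltas": "0 0 0.3 0 0 0 0;0 0 0.6 0 0 0 0;0 -0.05 0.9 0 0 0 0;0 -0.05 1 0 0 0 0;0 -0.05 1 0 0 0 0;0 -0.05 1 0 0 0 0;0 -0.05 1 0 0 0 0;0 -0.05 1 0 0 0 0"}}

```text
time: 8.35
position: [0.583, -0.1429, 0.2073]
eef_rot: [-180.0, 0.0, 166.3]
ft_force: [-0.4, -0.0, -3.0]
grip_width: 0.0232
finger_force: 59.6
```

Emit:
{"api": "servo_tool", "payload": {"deltas": "0 0 0.3 0 0 0 -0.15;0 0 0.6 0 0 0 -0.3;0 -0.05 0.9 0 0 0 -0.5;0 -0.05 1 0 0 0 -0.77;0 -0.05 1 0 0 0 -0.77;0 -0.05 1 0 0 0 -0.77;0 -0.05 1 0 0 0 -0.77;0 -0.05 1 0 0 0 -0.77"}}

```text
time: 9.15
position: [0.6115, -0.0462, 0.2073]
eef_rot: [-180.0, -0.0, -170.6]
ft_force: [-0.3, -0.1, -2.8]
grip_width: 0.023
finger_force: 59.6
```

```bash
python3 go.py .619 -.005 .205 189.5;sed -i 's/hub1.png/hub2.png/' hub.py; python3 hub.py
```

```text
t 9.15 pos [ 0.6115 -0.0462  0.2073] [-1.7996e+02 -1.0000e-02 -1.7056e+02] F [-0.3 -0.1 -2.8]
shift [-0.141  0.394  0.023] turnz -0.001964128372723432
330.38490821635173 162.55242865590415 [ 0.61155657 -0.04595852  0.20734658]
3612 0.11019601245065802 ((568.4609375, -12.813419342041016), (51.74616241455078, 52.13230895996094), 9.329852104187012)
bore [568.8676923  -13.14345713] rmed 11.203965416199493 key [[12.2, 6.0], [12.9, 6.2], [13.6, 6.3], [14.3, 6.5], [15.0, 6.6], [15.8, 6.1], [16.0, 5.4], [16.1, 4.7], [16.2, 4.0], [16.3, 3.3], [16.4, 2.6], [16.5, 1.9], [16.0, 1.1], [16.8, 0.5], [16.9, -0.2], [16.3, -1.0], [15.6, -1.1], [14.9, -1.3], [14.2, -1.4], [13.5, -1.6]] 10.140895170675348
```

```bash
python3 go.py .569 -.013 .185 190
```

```text
t 9.2 pos [ 0.6116 -0.046   0.2073] [-1.7997e+02 -1.0000e-02 -1.7054e+02] F [ 1.3 -0.  -1.9]
shift [0.366 0.395 0.223] turnz -0.017835286619204756
```

Emit:
{"api": "servo_tool", "payload": {"deltas": "0 0.2 0.2 0 0 0 -0.02;0 0.37 0.4 0 0 0 -0.02;0 0.37 0.4 0 0 0 -0.02;0 0.37 0.4 0.1 0 0 -0.02;0 0.37 0.4 0.22 0 0 -0.02;0 0.37 0.4 0.22 0 0 -0.02;0 0.37 0.4 0.22 0 0 -0.02;0 0.37 0.4 0.22 0 0 -0.02"}}

```text
time: 10.0
position: [0.569, -0.0119, 0.1853]
eef_rot: [-180.0, 0.0, -169.8]
ft_force: [-0.0, -0.3, -2.4]
grip_width: 0.0234
finger_force: 59.7
```

```bash
python3 go.py .569 -.013 .163 190
python3 - <<'E'
from h import *
o=[]
for n in("scene","side"):
    c=cal(n); p,d=bot.read_camera(n); u,v=map(int,proj(c,(.569,-.013,.12))); print(n,u,v)
    o.append(cv2.resize(p[v-50:v+40,u-45:u+45,::-1],None,fx=4,fy=4,interpolation=2))
cv2.imwrite("pics/over.png",np.hstack(o))
E
```

```text
t 10.0 pos [ 0.569  -0.0119  0.1853] [-1.8000e+02  2.0000e-02 -1.6983e+02] F [-0.  -0.3 -2.4]
shift [ 0.002 -0.011  0.223] turnz 0.005552180156841283
scene 316 190
side 230 223
```

View pics/over.png

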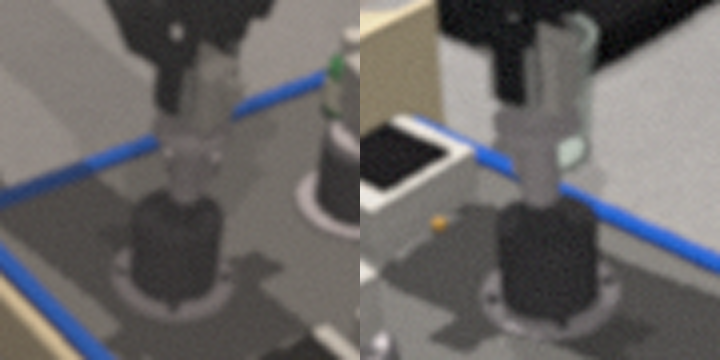

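Run:
```python
from h import *
s=bot.read_state()["position"]; print(s)
for n in("scene","side"):
    c=cal(n); p,d=bot.read_camera(n); X=cloud(c,d); u0,v0=map(int,proj(c,(.569,-.013,.12)))
    print(n,"right",c[3][0].round(2))
    for nm,z in(("collar",.170),("shaft",.150),("shaft",.135),("hub",.09),("hub",.075)):
        a=proj(c,(s[0],s[1],z)); h=proj(c,(.569,-.013,z)); v=int(round(a[1]))
        r=X[v,u0-45:u0+45]; k=np.where((np.hypot(r[:,0]-.569,r[:,1]+.013)<.045)&(abs(r[:,2]-z)<.03))[0]+u0-45
        print(nm,z,"TCP/hub pred u",round(a[0],1),round(h[0],1),"seen",k.min() if len(k) else 0,k.max() if len(k) else 0,"mid",k.mean() if len(k) else 0, "mm/px",round(1000*np.median(d[v,k])/c[0],2))
    m=(np.hypot(X[...,0]-.569,X[...,1]+.013)<.03)
    for a,b in((.128,.155),(.066,.105)):
        q=X[m&(X[...,2]>a)&(X[...,2]<b)][:,:2]*1000
        from scipy.optimize import least_squares
        R=10 if a>.11 else 26
        print(a,len(q),least_squares(lambda t:np.hypot(*(q-t).T)-R,q.mean(0)-1e-3*0+ (np.array([569,-13])-(-c[3].T@c[4])[:2]*1000)*.01,loss="soft_l1").x)
```

```text
[ 0.56907346 -0.01167808  0.18561125]
scene right [0.53 0.85 0.02]
collar 0.17 TCP/hub pred u 319.1 318.6 seen 309 328 mid 318.5 mm/px 2.19
shaft 0.15 TCP/hub pred u 318.3 317.8 seen 314 323 mid 318.5 mm/px 2.21
shaft 0.135 TCP/hub pred u 317.8 317.3 seen 313 322 mid 317.5 mm/px 2.23
hub 0.09 TCP/hub pred u 316.2 315.7 seen 303 325 mid 314.0 mm/px 2.26
hub 0.075 TCP/hub pred u 315.7 315.2 seen 297 330 mid 313.5 mm/px 2.29
0.128 93 [569.58233572 -11.96881094]
0.066 330 [566.76976983 -15.4489678 ]
side right [-0.78 -0.62  0.01]
collar 0.17 TCP/hub pred u 228.6 229.1 seen 218 239 mid 228.5 mm/px 1.96
shaft 0.15 TCP/hub pred u 229.1 229.6 seen 223 234 mid 228.5 mm/px 1.98
shaft 0.135 TCP/hub pred u 229.4 229.9 seen 225 234 mid 229.5 mm/px 1.99
hub 0.09 TCP/hub pred u 230.5 230.9 seen 220 244 mid 232.0 mm/px 2.01
hub 0.075 TCP/hub pred u 230.8 231.2 seen 214 250 mid 232.0 mm/px 2.04
0.128 128 [569.24315736 -11.91897686]
0.066 424 [567.84788289 -14.27136399]
```

The hub sits about 2 mm towards -x/-y from the shaft, within the nose taper's capture range. I'll shift by that and lower gently, watching the force.

Emit:
{"api": "servo_tool", "payload": {"deltas": "0 0.01 -0.02 0 0 0 0;0 0.01 -0.02 0.04 0 0 0;0 0.01 -0.02 0.08 0 0 0;0 0.01 -0.02 0.12 0 0 0;0 0.01 -0.02 0.15 0 0 0;0 0.01 -0.02 0.18 0 0 0;0 0.01 -0.02 0.18 0 0 0;0 0.01 -0.02 0.18 0 0 0"}}

```text
time: 11.0
position: [0.568, -0.0137, 0.1673]
eef_rot: [-180.0, 0.0, -169.8]
ft_force: [0.1, -0.1, -1.9]
grip_width: 0.0234
finger_force: 59.7
```

Emit:
{"api": "servo_tool", "payload": {"deltas": "0 0 0 0.02 0 0 0;0 0 0 0.03 0 0 0;0 0 0 0.04 0 0 0;0 0 0 0.05 0 0 0;0 0 0 0.06 0 0 0;0 0 0 0.06 0 0 0;0 0 0 0.06 0 0 0;0 0 0 0.06 0 0 0"}}

```text
time: 11.8
position: [0.568, -0.0137, 0.1614]
eef_rot: [-180.0, 0.0, -169.8]
ft_force: [-1.2, 0.8, -2.5]
grip_width: 0.0232
finger_force: 59.7
```

Emit:
{"api": "servo_tool", "payload": {"deltas": "0 0 0 0.01 0 0 0;0 0 0 0.02 0 0 0;0 0 0 0.03 0 0 0;0 0 0 0.04 0 0 0;0 0 0 0.05 0 0 0;0 0 0 0.05 0 0 0;0 0 0 0.05 0 0 0;0 0 0 0.05 0 0 0"}}

```text
time: 12.6
position: [0.568, -0.0137, 0.1564]
eef_rot: [-180.0, 0.0, -169.8]
ft_force: [0.4, -0.5, -1.9]
grip_width: 0.0233
finger_force: 59.7
```

Emit:
{"api": "servo_tool", "payload": {"deltas": "0 0 0 0.03 0 0 0;0 0 0 0.06 0 0 0;0 0 0 0.09 0 0 0;0 0 0 0.12 0 0 0;0 0 0 0.15 0 0 0;0 0 0 0.18 0 0 0;0 0 0 0.18 0 0 0;0 0 0 0.18 0 0 0"}}

```text
time: 13.4
position: [0.568, -0.0137, 0.1383]
eef_rot: [-180.0, 0.0, -169.8]
ft_force: [0.4, 0.5, -1.8]
grip_width: 0.0232
finger_force: 59.7
```

Emit:
{"api": "servo_tool", "payload": {"deltas": "0 0 0 0.02 0 0 0;0 0 0 0.03 0 0 0;0 0 0 0.04 0 0 0;0 0 0 0.05 0 0 0;0 0 0 0.06 0 0 0;0 0 0 0.06 0 0 0;0 0 0 0.06 0 0 0;0 0 0 0.06 0 0 0"}}

```text
time: 14.2
position: [0.5684, -0.0136, 0.1335]
eef_rot: [-180.0, 0.1, -169.8]
ft_force: [-2.1, 0.2, 6.0]
grip_width: 0.0234
finger_force: 60.8
```

Emit:
{"api": "servo_tool", "payload": {"deltas": "0 0 0 0.01 0 0 0;0 0 0 0.02 0 0 0;0 0 0 0.03 0 0 0;0 0 0 0.04 0 0 0;0 0 0 0.04 0 0 0;0 0 0 0.04 0 0 0;0 0 0 0.04 0 0 0;0 0 0 0.04 0 0 0", "newtons": 90}}

```text
time: 15.0
position: [0.5685, -0.0137, 0.13]
eef_rot: [-180.0, 0.1, -169.8]
ft_force: [-2.9, -0.3, 9.1]
grip_width: 0.0231
finger_force: 89.3
```

Emit:
{"api": "servo_tool", "payload": {"deltas": "0 0 0 0.01 0 0 0;0 0 0 0.015 0 0 0;0 0 0 0.02 0 0 0;0 0 0 0.025 0 0 0;0 0 0 0.03 0 0 0;0 0 0 0.03 0 0 0;0 0 0 0.03 0 0 0;0 0 0 0.03 0 0 0"}}

```text
time: 15.8
position: [0.5685, -0.0137, 0.1282]
eef_rot: [-180.0, 0.1, -169.8]
ft_force: [-5.8, -0.2, 14.8]
grip_width: 0.0232
finger_force: 90.7
```

Emit:
{"api": "servo_tool", "payload": {"deltas": "0 0 0 0.01 0 0 0;0 0 0 0.015 0 0 0;0 0 0 0.02 0 0 0;0 0 0 0.02 0 0 0;0 0 0 0.02 0 0 0;0 0 0 0.02 0 0 0;0 0 0 0.02 0 0 0;0 0 0 0.02 0 0 0"}}

```text
time: 16.6
position: [0.5686, -0.0137, 0.1282]
eef_rot: [-180.0, 0.1, -169.8]
ft_force: [-10.2, -0.6, 26.3]
grip_width: 0.0232
finger_force: 92.4
```

Run:
```python
from h import *
s=bot.read_state(); print(s["position"],s["ft_force"])
o=[]
for n in("scene","side"):
    c=cal(n); p,d=bot.read_camera(n); u,v=map(int,proj(c,(.569,-.013,.12)))
    o.append(cv2.resize(p[v-50:v+40,u-45:u+45,::-1],None,fx=4,fy=4,interpolation=2))
cv2.imwrite("pics/home.png",np.hstack(o))
```

```text
[ 0.56855135 -0.01365002  0.12817934] [-10.20046574  -0.59528404  26.30950452]
```

View pics/home.png

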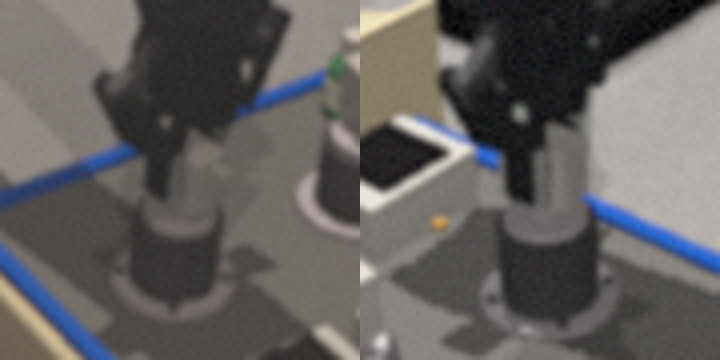

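Both views show the collar flat on the hub's top face, at (180,215) and (545,222). The height stays at 0.1282 m while the force rises to 26 N, so the shaft is home.

```bash
python3 -c "
from rig import bot
print(bot.sign_off())"
```

```text
the job is handed in; nothing more can be done
None
```

The keyed shaft is fully home in the empty hub, with its key in the keyway and its collar on the top face; I handed the job in at about 16.7 s with the arm still gripping the head and pressing down at about 26 N.

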